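# Lower the bench lamp post by one hole

### The job

The small lamp on the telescoping post stands too high above the glass dish. Press the button in the post's cap to free the tube, then push the tube gently down to the next hole, and no further, until the pin snaps in and the button has sprung back up. Do not force the post, and leave the things around it where they stand.

Things in the scene. Friction and masses are not known exactly. Their poses are not given: they have to be found in the camera images.
- stand: fixed lamp stand: white cast foot 150 x 130 x 18 mm with an upright aluminium outer tube, 32 mm in diameter, black collar at its top 152 mm above the bench. Origin on the post's axis at bench height, z up. The lamp's side is +y, the side with the holes +x
- first_hole (a point): mouth of the uppermost dark hole in the +x side of the outer tube, 125 mm above the bench; the pin sits in it at the start. Further holes lie below it; from this hole to the next is 24 to 40 mm, differing from post to post and not known beforehand
- lamp (a point): centre of the lower face of the white bell-shaped lamp (76 mm across, 54 mm high), 170 mm from the post's axis, on a thin arm fixed to the moving tube 30 mm below the cap's top face; goes down with the tube
- cap_face (a point): centre of the flat top face of the black round cap, 62 mm in diameter and 22 mm thick, on top of the steel inner tube (23 mm in diameter); about 252 mm above the bench at the start; it goes down with the tube. The ring of this face outside the button (from 9 to 30 mm from the axis) can be pushed down without pressing the button
- button_top (a point): centre of the top face of the steel button, a round stud 18 mm in diameter in the middle of the cap; it stands 10 mm proud of cap_face when up and 2 mm proud when fully pressed. z up
- button (a joint): how far the button is pressed, m: 0 up, 0.008 fully in; spring 1.8 N up, 4.6 N fully in. Pressing draws in the locking pin, clear of its hole from 0.006. Between holes the tube wall keeps pin in and button down (0.005 to 0.006) by itself; at a hole the pin snaps out (1.5 mm play), stops the tube and lifts the button to 0. While the button is held fully in, the pin passes holes without catching
- tube (a joint): how far the inner tube is lowered, m: 0 at the start, growing downward, up to 0.070; next hole at 0.024 to 0.040. With the pin clear the tube stays where it is left and needs a push of 6 to 9 N to slide slowly, 0.8 N more for each 10 mm/s; a pin in a hole stops it hard. More than 25 N of push on the post or any part of it damages it
- amber_bottle: bystander: brown glass bottle with white cap, 60 mm in diameter, 150 mm high; origin under its centre
- jar: bystander: white jar with blue lid, 62 mm in diameter, 85 mm high; origin under its centre
- slide_box: bystander: flat grey and black box for microscope slides, 87 x 122 x 32 mm; origin under its centre
- dish: bystander: shallow glass dish under the lamp, 90 mm in diameter, 16 mm high; origin under its centre

How it is judged:
By the outcome, as a careful person would: the job done as asked, in the order asked, and still so for the second after the job is handed in, with the robot touching nothing.
It also fails if it takes over 40 s, if anything falls off the work surface, if the arm or the gripper's body presses on something with over 40 N, if the wrist force passes 120 N, or if a joint passes its speed limit or range.

### The arm

A 7-joint arm with a two-finger parallel gripper is mounted at the origin on the work surface. World frame = base frame: x ahead of the robot, y to its left, z up, the work surface at z = 0. Lengths are in m, angles in rad, forces in N, time in s.
With the tool pointing down it reaches from about 0.35 to 0.9 m from the base axis. Payload 8.1 kg.
Tool frame: the origin (TCP) lies on the centre line of the jaws, within the pads' length; the fingertips stand arm.tips_ahead ahead of it and the grasp point (between the pads) lies 8 mm behind it (arm.tips_ahead is the distance from the TCP to the fingertips, in m); z points along the fingers, y is the direction in which the jaws open and shut (so a half turn about z gives the same grasp; the last joint's range is limited). The gripper opens to 92 mm and grips with 3 to 60 N. Pads are 19 mm wide; open, the fingers measure 130 mm over their backs; the gripper's body (75 mm by 190 mm) begins 47 mm behind the grasp point.
Start: joints at [-1.234, 0.434, 0.025, 1.573, -0.012, 1.134, -0.075], TCP at [0.266, 0.566, 0.238] pointing down, gripper open.
Joint ranges: [-2.62, 2.62], [-0.44, 2.09], [-1.27, 1.32], [0.08, 2.57], [-1.32, 4.46], [0.12, 2], [-2.74, 2.74]. Speed limits (rad/s): [2.22, 2.22, 3.01, 3.01, 3.14, 3.14, 3.14].

### API

Orientations are given as a rotation vector (axis times angle).
In Python, from cell import arm gives the robot as it stands. The module is installed in compiled form; this text tells all that it offers.
- The arm moves only by the tool jog_arm, never from a script. Its argument "moves" is a list of rows, each an object with "twist": the turn, a rotation vector about the tool's x, y, z in units of 10 degrees (1.0 is 10 degrees), a list of three; "xyz": the shift along the tool's x, y, z in units of 60 mm (1.0 is 60 mm), a list of three; "grip": the closure, from -1 (fully open) to 1 (shut). A call has 1 to 5 rows; each row is the pose to reach, as a shift and turn from the pose commanded when the call began, along the tool's axes at that moment; what a row does not reach only later rows make up. A row lasts 1/8 s, in which the tool goes at most 62.5 mm and 10.7 degrees, less where a joint would pass 70% of its speed; a pose out of reach is approached as far as the arm can. A call with a gripper value outside its range is refused whole. The fingers move at their own pace and stop on an object; "force" is the grip in N (left out, the last holds). Time passes only in rows, so rows that repeat a pose let the fingers close. It gives the time, the measured TCP pose, the force and the opening at its end, in the units of the state.
- arm.observe(): the state, without advancing time (a new reading comes with each control period).
- arm.get_image(name): name is "scene" or "side" or "wrist"; returns the picture (384x512x3 uint8, blue, green, red); there is no depth.
- arm.camera_params(name): a dict with "mtx" (3x3 intrinsics, pixels), "k1" (the pictures are not rectified: a ray, as slopes to the right and down, at radius r is drawn at 1 + k1 r^2 times it, then the intrinsics apply), "T" (4x4, takes a point from camera to world coordinates); the wrist camera has in their place "T_tool_cam" (4x4, takes a point from camera to tool coordinates, whose origin is the TCP and whose axes are the flange's). Camera axes: x right, y down, z forward; pixel columns grow to the right and rows downward; lengths in m; the calibration is good to about 2 mm. A picture is of the moment at which its call begins: read the wrist's pose just before it. camera_params takes no time and is no camera call.
- arm.sign_off(): hands the job in, once; it reports no verdict.
The state is a dict: "clock": time; "joints": joint angles; "dq": joint speeds; "joint_efforts": joint torques, N m; "position": TCP position; "ee_rot": TCP orientation; "force": force on the tool from outside, world axes, zero at the start; "ft_torque": the same for the moment, N m; "width": opening from 0.0 (shut) to 1.0 (fully open).
Only numpy, scipy, OpenCV 4.12 (cv2) and the standard library are available. Lean on these libraries where they do the work, as an engineer would, in place of code of your own. Each camera call takes 0.05 s, during which the arm holds its last target. There are 200 camera calls.

## Working session

There is one attempt and no reset: what is moved stays moved. The work goes in short steps, Python scripts to look and compute and a tool call to move; the robot and the scene stay as the last step left them, time stands still between calls to the robot, and variables do not carry over. Pictures are saved under pics/ and viewed, about 8 in all and at most 12, crops included, and the job is handed in when it is done.

Besides the shell and the picture viewer there is one more tool, called after ">>>" in YAML: its name, and indented under it one key for each argument. jog_arm: Moves the arm, as the interface text tells. Its arguments: {"type":"object","properties":{"moves":{"type":"array","items":{"type":"object","properties":{"twist":{"type":"array","items":{"type":"number"}},"xyz":{"type":"array","items":{"type":"number"}},"grip":{"type":"number"}}}},"force":{"type":"number"}},"required":["moves"]}

```bash
mkdir -p pics
python3 - <<'E'
from cell import arm
import cv2,numpy as np
print(arm.observe(), arm.tips_ahead)
for n in("scene","side"):
    p=arm.camera_params(n);print(n,p)
    cv2.imwrite(f"pics/{n}0.png",cv2.resize(arm.get_image(n),(800,600)))
print(arm.camera_params("wrist"))
E
```

```text
{'clock': 0.0, 'joints': array([-1.23358665,  0.43519947,  0.02498296,  1.57410712, -0.01162564,
        1.13401669, -0.07510353]), 'dq': array([ 0.00132701, -0.00038399,  0.00190771,  0.00068393, -0.00026867,
       -0.00224266,  0.00073661]), 'joint_efforts': array([-4.52731610e-04, -6.67864537e+01,  9.84599032e-01, -3.14461005e+01,
       -6.06590370e-02,  4.26345645e-02,  1.65691072e-04]), 'position': array([0.26593774, 0.5650385 , 0.23695581]), 'ee_rot': array([-6.85390963e-01, -3.06568639e+00,  2.46517664e-03]), 'force': array([ 0.33046927,  0.48861135, -0.2455664 ]), 'ft_torque': array([0.00729527, 0.0373795 , 0.03634309]), 'width': 1.0016157910679053} 0.011
scene {'mtx': array([[368.65513559,   0.        , 262.94140056],
       [  0.        , 368.65513559, 197.91732723],
       [  0.        ,   0.        ,   1.        ]]), 'k1': -0.037443502548799946, 'T': array([[-0.2118293 ,  0.79365933, -0.57029222,  1.07123692],
       [ 0.97726968,  0.16694001, -0.13067136,  0.19144947],
       [-0.00850396, -0.58500932, -0.81098198,  0.89857026],
       [ 0.        ,  0.        ,  0.   
[... 317 characters left out ...]
,  0.65617796, -0.55088343],
       [-0.01534718, -0.82683737, -0.56223164,  0.7027525 ],
       [ 0.        ,  0.        ,  0.        ,  1.        ]])}
{'mtx': array([[301.86179141,   0.        , 250.40321749],
       [  0.        , 301.86179141, 192.85881113],
       [  0.        ,   0.        ,   1.        ]]), 'k1': -0.018461129836406912, 'T_tool_cam': array([[ 3.18727287e-04, -9.68845124e-01, -2.47667162e-01,
         6.67063495e-02],
       [ 9.99999744e-01,  4.67411635e-04, -5.41542436e-04,
         1.50762289e-04],
       [ 6.40433263e-04, -2.47666926e-01,  9.68845025e-01,
        -1.46744483e-01],
       [ 0.00000000e+00,  0.00000000e+00,  0.00000000e+00,
         1.00000000e+00]])}
```

View pics/scene0.png

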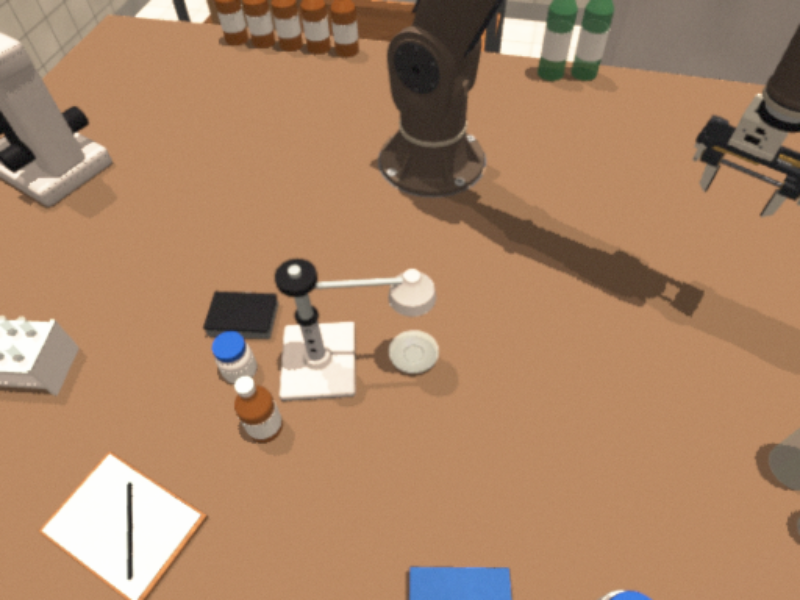

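View pics/side0.png

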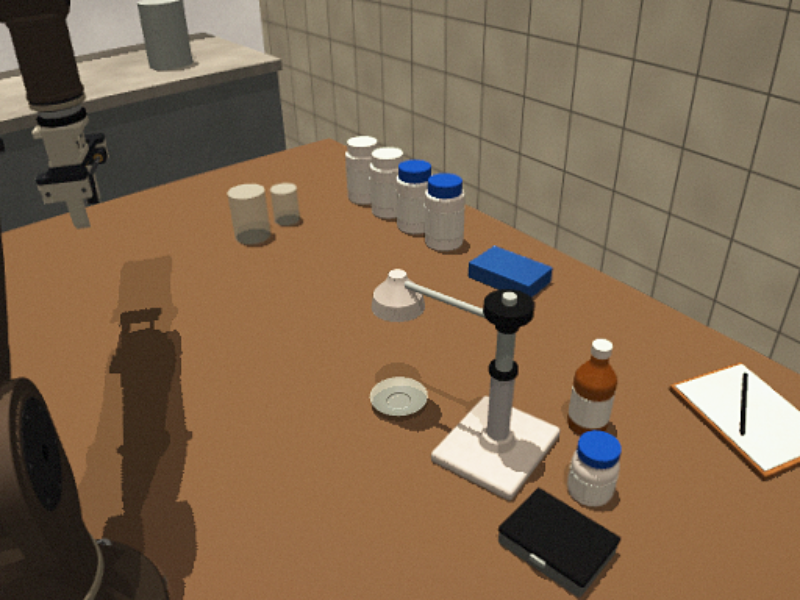

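Scene view: button top is at about (294,271) and the lamp is to its right, above the dish. Side view: button top is at about (510,298).

```bash
cat > h.py <<'E'
from cell import arm
import cv2,numpy as np
from scipy.spatial.transform import Rotation as R
def ray(p,u,v,T):
    d=np.array([p['k1'],0,0,0,0])
    s=cv2.undistortPoints(np.array([[[u,v]]],float),p['mtx'],d)[0,0]
    return T[:3,3],T[:3,:3]@np.array([*s,1])
def proj(p,X,T):
    c=np.linalg.inv(T)@np.array([*X,1]);s=c[:2]/c[2]
    s=s*(1+p['k1']*(s@s));return p['mtx'][:2,:2]@s+p['mtx'][:2,2]
def tri(rays):
    A=0;b=0
    for o,d in rays:
        d=d/np.linalg.norm(d);P=np.eye(3)-np.outer(d,d);A=A+P;b=b+P@o
    return np.linalg.solve(A,b)
def moveto(X,yaw_rv=None):
    s=arm.observe();r=R.from_rotvec(s['ee_rot'])
    return r.inv().apply(np.array(X)-s['position'])/.06
E
python3 - <<'E'
from h import *
ps={n:arm.camera_params(n) for n in("scene","side")}
def pt(a,b):return tri([ray(ps["scene"],a[0]*.64,a[1]*.64,ps["scene"]["T"]),ray(ps["side"],b[0]*.64,b[1]*.64,ps["side"]["T"])])
B=pt((294,271),(510,298));print("button",B)
print("lamp top",pt((412,276),(398,275)))
print("one-ray at z=.262",[(lambda o,d:o+d*(.262-o[2])/d[2])(*ray(ps[n],u*.64,v*.64,ps[n]["T"])) for n,u,v in(("scene",294,271),("side",510,298))])
s=arm.observe();print(R.from_rotvec(s['ee_rot']).as_matrix().round(3));print(moveto([B[0],B[1],.33]))
E
```

```text
button [ 0.58858371 -0.09282093  0.25670504]
lamp top [0.54240434 0.07140201 0.23009744]
one-ray at z=.262 [array([ 0.59192781, -0.0897992 ,  0.262     ]), array([ 0.5830046 , -0.09908286,  0.262     ])]
[[-0.905  0.426 -0.   ]
 [ 0.426  0.905 -0.001]
 [-0.    -0.001 -1.   ]]
[-9.53458104 -7.63398698 -1.53711175]
```

>>> jog_arm:
  moves:
    - {"xyz": [0,0,-1],"grip": 1}
    - {"xyz": [-0.5,-0.4,-1.8],"grip": 1}
    - {"xyz": [-1.2,-1,-2],"grip": 1}
    - {"xyz": [-2,-1.6,-2],"grip": 1}
    - {"xyz": [-2.8,-2.2,-2],"grip": 1}
  force: 20

```text
invalid input at $.moves[0]: expected keys twist, xyz, grip
```

>>> jog_arm:
  moves:
    - {"xyz": [-0.7,-0.6,0],"grip": 1}
    - {"xyz": [-1.4,-1.2,0],"grip": 1}
    - {"xyz": [-2.1,-1.8,0],"grip": 1}
    - {"xyz": [-2.8,-2.4,0],"grip": 1}
    - {"xyz": [-3.5,-2.9,0],"grip": 1}

```text
invalid input at $.moves[0]: expected keys twist, xyz, grip
```

>>> jog_arm:
  moves:
    - {"xyz": [-0.8,-0.6,0],"grip": 1}
    - {"xyz": [-1.6,-1.2,0],"grip": 1}
    - {"xyz": [-2.3,-1.8,0],"grip": 1}
    - {"xyz": [-3.0,-2.4,0],"grip": 1}
    - {"xyz": [-3.2,-2.5,0],"grip": 1}

```text
invalid input at $.moves[0]: expected keys twist, xyz, grip
```

Run:
```python
from h import *
s=arm.observe();print(s)
im=arm.get_image("wrist");cv2.imwrite("pics/w1.png",cv2.resize(im,(800,600)))
p=arm.camera_params("wrist");T=np.eye(4);T[:3,:3]=R.from_rotvec(s['ee_rot']).as_matrix();T[:3,3]=s['position'];T=T@p['T_tool_cam']
np.save("T1.npy",T)
print(proj(p,[.588,-.094,.262],T)/.64, moveto([.588,-.094,.36]))
```

```text
{'clock': 0.1, 'joints': array([-1.23360925,  0.43515538,  0.02497614,  1.57401622, -0.0115682 ,
        1.13402078, -0.07510899]), 'dq': array([-1.53546634e-05, -1.51512745e-03,  2.00392185e-04, -2.21089381e-03,
       -1.56764317e-03, -1.57519229e-04, -1.74320168e-03]), 'joint_efforts': array([ 3.28238319e-03, -6.69129610e+01,  9.88078639e-01, -3.15145397e+01,
       -6.05251011e-02,  3.72740929e-02,  5.32542185e-05]), 'position': array([0.26595574, 0.56508555, 0.23701829]), 'ee_rot': array([-6.85330853e-01, -3.06576750e+00,  2.27269448e-03]), 'force': array([ 0.55033841,  0.15232488, -0.60584361]), 'ft_torque': array([0.00211921, 0.00454592, 0.06099154]), 'width': 1.0025985937080628}
[-286.05110877 1168.418321  ] [-9.53366926 -7.65822388 -2.03702165]
```

View pics/w1.png

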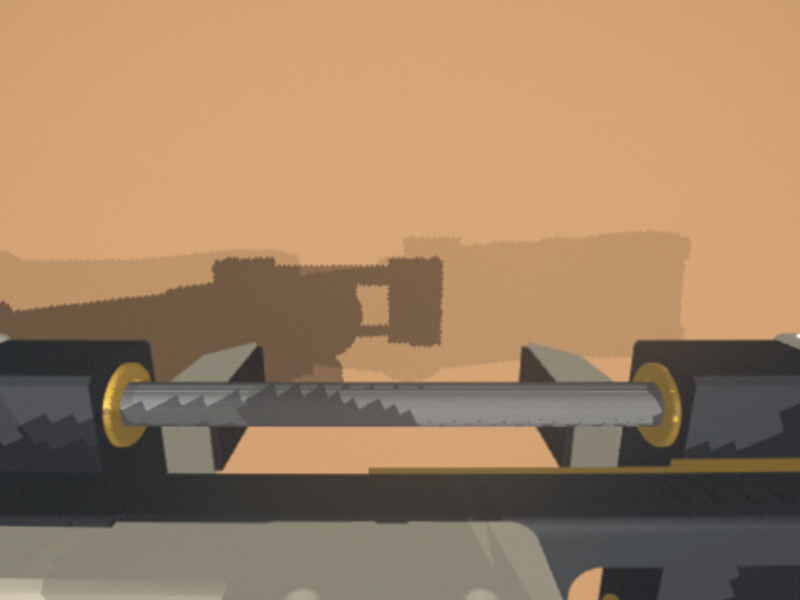

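Rows need a twist too. (The wrist picture shows only the bare table and the open fingers.)

>>> jog_arm:
  moves:
    - {"twist": [0,0,0],"xyz": [0,0,-1],"grip": 1}
    - {"twist": [0,0,0],"xyz": [-0.5,-0.4,-1.8],"grip": 1}
    - {"twist": [0,0,0],"xyz": [-1.2,-1,-2],"grip": 1}
    - {"twist": [0,0,0],"xyz": [-2,-1.6,-2],"grip": 1}
    - {"twist": [0,0,0],"xyz": [-2.8,-2.2,-2],"grip": 1}
  force: 20

```text
clock: 0.78
position: [0.3625, 0.3728, 0.3578]
ee_rot: [0.685, 3.066, 0.001]
force: [0.7, 0.5, 0.0]
width: 0.502
```

>>> jog_arm:
  moves:
    - {"twist": [0,0,0],"xyz": [-0.7,-0.6,0],"grip": 1}
    - {"twist": [0,0,0],"xyz": [-1.4,-1.2,0],"grip": 1}
    - {"twist": [0,0,0],"xyz": [-2.1,-1.8,0],"grip": 1}
    - {"twist": [0,0,0],"xyz": [-2.8,-2.4,0],"grip": 1}
    - {"twist": [0,0,0],"xyz": [-3.5,-2.9,0],"grip": 1}

```text
clock: 1.4
position: [0.4781, 0.1257, 0.3578]
ee_rot: [0.686, 3.066, 0.0]
force: [0.0, 0.9, 0.6]
width: 0.011
```

>>> jog_arm:
  moves:
    - {"twist": [0,0,0],"xyz": [-0.8,-0.6,0],"grip": 1}
    - {"twist": [0,0,0],"xyz": [-1.6,-1.2,0],"grip": 1}
    - {"twist": [0,0,0],"xyz": [-2.4,-1.8,0],"grip": 1}
    - {"twist": [0,0,0],"xyz": [-3.2,-2.4,0],"grip": 1}
    - {"twist": [0,0,0],"xyz": [-3.7,-2.5,0],"grip": 1}

```text
clock: 2.02
position: [0.6149, -0.1072, 0.3576]
ee_rot: [0.693, 3.064, -0.003]
force: [-0.2, 1.5, -0.1]
width: 0.004
```

Run:
```python
from h import *
s=arm.observe();print(s)
im=arm.get_image("wrist");cv2.imwrite("pics/w2.png",cv2.resize(im,(800,600)))
p=arm.camera_params("wrist");T=np.eye(4);T[:3,:3]=R.from_rotvec(s['ee_rot']).as_matrix();T[:3,3]=s['position'];T=T@p['T_tool_cam']
np.save("T1.npy",T)
print(proj(p,[.588,-.094,.262],T)/.64, moveto([.588,-.094,.36]))
```

```text
{'clock': 2.025, 'joints': array([-0.23595154,  0.38196851,  0.4828318 ,  1.40888142, -0.1748748 ,
        1.39355606,  1.37368919]), 'dq': array([ 3.00888243e-01,  4.19632777e-01, -5.11486425e-04, -5.61377243e-01,
       -2.12278959e-01,  1.89645001e-01,  2.95452190e-01]), 'joint_efforts': array([ 1.30150071e-01, -6.37002397e+01,  7.94088006e+00, -3.11243749e+01,
        7.85563253e-01, -3.81531129e-01, -1.00707475e-02]), 'position': array([ 0.61492924, -0.10719924,  0.35760951]), 'ee_rot': array([ 6.93287229e-01,  3.06409798e+00, -2.87561316e-03]), 'force': array([-0.21979357,  1.48170808, -0.13094648]), 'ft_torque': array([ 0.00714615, -0.04119216, -0.06628685]), 'width': 0.003983475661126533}
[392.19218017 253.99526429] [ 0.53469088 -0.00163419 -0.05459437]
```

View pics/w2.png

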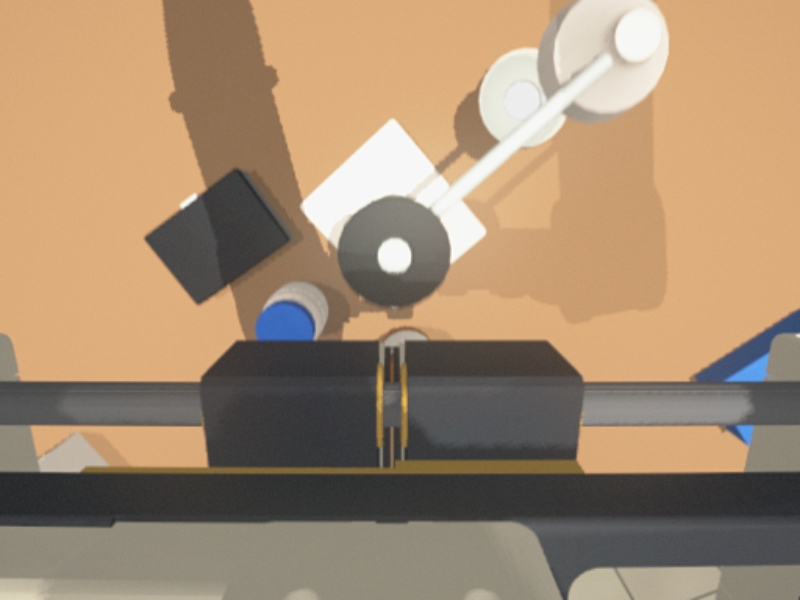

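Wrist view: the button is at (395,255), predicted at (392,254), so they agree to about 1 mm. Next I move over it and down to just above.

>>> jog_arm:
  moves:
    - {"twist": [0,0,0],"xyz": [0.47,0.02,0.3],"grip": 1}
    - {"twist": [0,0,0],"xyz": [0.47,0.02,0.7],"grip": 1}
    - {"twist": [0,0,0],"xyz": [0.47,0.02,1.05],"grip": 1}
    - {"twist": [0,0,0],"xyz": [0.47,0.02,1.05],"grip": 1}
    - {"twist": [0,0,0],"xyz": [0.47,0.02,1.05],"grip": 1}

```text
clock: 2.7
position: [0.5901, -0.0894, 0.2955]
ee_rot: [0.685, 3.065, 0.0]
force: [-0.2, -0.1, 0.3]
width: 0.006
```

Run:
```python
from h import *
p=arm.camera_params("wrist");T=np.load("T1.npy")
o,d=ray(p,395*.64,255*.64,T);X=o+d*(.262-o[2])/d[2];print(X)
s=arm.observe();print(s['position'],s['force'],moveto([X[0],X[1],.273]),np.abs(s['dq']).max())
a=cv2.resize(arm.get_image("side")[130:280,200:400],(800,600));cv2.imwrite("pics/s2.png",a)
```

```text
[ 0.58909707 -0.09291319  0.262     ]
[ 0.59010135 -0.08942625  0.29548067] [-0.1673322  -0.07721963  0.28257682] [-0.00935358 -0.05980714  0.37466884] 0.0080483383245234
```

View pics/s2.png

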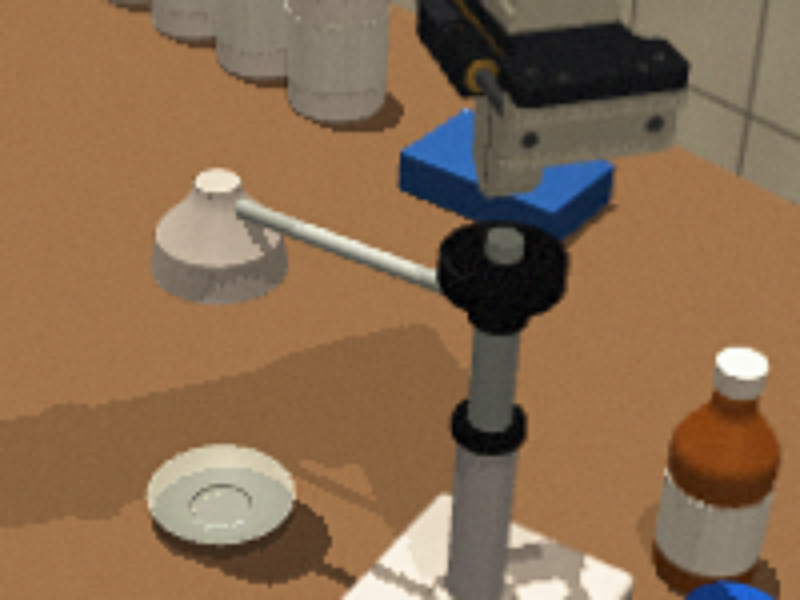

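Side crop: the closed fingertips at (510,185) hover above the button at (505,245), and everything around is undisturbed. I correct in y and go down to a feel.

>>> jog_arm:
  moves:
    - {"twist": [0,0,0],"xyz": [-0.01,-0.06,0.1],"grip": 1}
    - {"twist": [0,0,0],"xyz": [-0.01,-0.06,0.25],"grip": 1}
    - {"twist": [0,0,0],"xyz": [-0.01,-0.06,0.35],"grip": 1}
    - {"twist": [0,0,0],"xyz": [-0.01,-0.06,0.37],"grip": 1}
    - {"twist": [0,0,0],"xyz": [-0.01,-0.06,0.37],"grip": 1}

```text
clock: 3.38
position: [0.5887, -0.093, 0.2725]
ee_rot: [-0.685, -3.065, 0.0]
force: [-1.3, -0.7, 2.6]
width: 0.006
```

>>> jog_arm:
  moves:
    - {"twist": [0,0,0],"xyz": [0,0,0.02],"grip": 1}
    - {"twist": [0,0,0],"xyz": [0,0,0.04],"grip": 1}
    - {"twist": [0,0,0],"xyz": [0,0,0.06],"grip": 1}

```text
clock: 3.75
position: [0.5888, -0.093, 0.269]
ee_rot: [0.685, 3.066, 0.0]
force: [-1.8, -0.8, 3.6]
width: 0.004
```

>>> jog_arm:
  moves:
    - {"twist": [0,0,0],"xyz": [0,0,0.02],"grip": 1}
    - {"twist": [0,0,0],"xyz": [0,0,0.04],"grip": 1}
    - {"twist": [0,0,0],"xyz": [0,0,0.06],"grip": 1}

```text
clock: 4.12
position: [0.5889, -0.093, 0.2654]
ee_rot: [0.685, 3.066, 0.0]
force: [-1.9, 0.4, 6.9]
width: 0.001
```

>>> jog_arm:
  moves:
    - {"twist": [0,0,0],"xyz": [0,0,0.02],"grip": 1}
    - {"twist": [0,0,0],"xyz": [0,0,0.04],"grip": 1}
    - {"twist": [0,0,0],"xyz": [0,0,0.06],"grip": 1}

```text
clock: 4.5
position: [0.5889, -0.093, 0.2622]
ee_rot: [0.685, 3.065, 0.0]
force: [-4.0, 0.8, 8.6]
width: 0.005
```

>>> jog_arm:
  moves:
    - {"twist": [0,0,0],"xyz": [0,0,0.02],"grip": 1}
    - {"twist": [0,0,0],"xyz": [0,0,0.04],"grip": 1}
    - {"twist": [0,0,0],"xyz": [0,0,0.06],"grip": 1}
    - {"twist": [0,0,0],"xyz": [0,0,0.08],"grip": 1}
    - {"twist": [0,0,0],"xyz": [0,0,0.1],"grip": 1}

```text
clock: 5.12
position: [0.5889, -0.093, 0.2562]
ee_rot: [0.685, 3.065, 0.001]
force: [-2.6, 0.4, 8.4]
width: 0.003
```

The tube has slid about 9 mm. I lift off and open the jaws so they straddle the button.

>>> jog_arm:
  moves:
    - {"twist": [0,0,0],"xyz": [0,0,-0.15],"grip": 1}
    - {"twist": [0,0,0],"xyz": [0,0,-0.3],"grip": 0.43}
    - {"twist": [0,0,0],"xyz": [0,0,-0.3],"grip": 0.43}
    - {"twist": [0,0,0],"xyz": [0,0,-0.3],"grip": 0.43}
    - {"twist": [0,0,0],"xyz": [0,0,-0.3],"grip": 0.43}

```text
clock: 5.75
position: [0.5887, -0.0929, 0.2734]
ee_rot: [-0.685, -3.065, 0.0]
force: [-0.3, 0.3, -0.1]
width: 0.286
```

Run:
```python
from h import *
s=arm.observe();print(s['position'],s['force'],s['width'])
a=cv2.resize(arm.get_image("side")[150:240,270:390],(800,600),interpolation=cv2.INTER_CUBIC);b=cv2.resize(arm.get_image("scene")[140:230,140:260],(800,600),interpolation=cv2.INTER_CUBIC);cv2.imwrite("pics/s3.png",cv2.resize(np.hstack([a,b]),(800,300)))
```

```text
[ 0.58867671 -0.09289401  0.2733701 ] [-0.34161824  0.29536635 -0.11351709] 0.28608677053438786
```

View pics/s3.png

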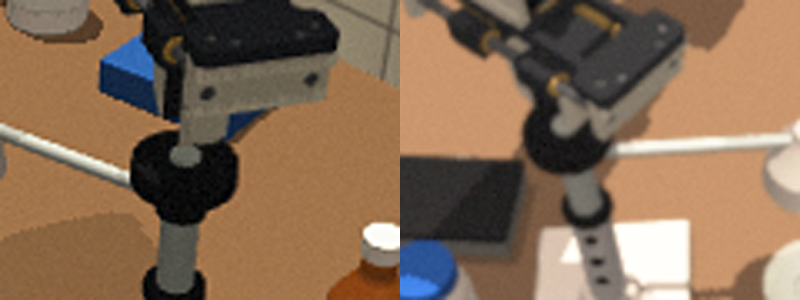

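The fingers straddle the button, which stays down, and the cap is clear. Now down to the ring.

>>> jog_arm:
  moves:
    - {"twist": [0,0,0],"xyz": [0,0,0.15],"grip": 0.43}
    - {"twist": [0,0,0],"xyz": [0,0,0.27],"grip": 0.43}
    - {"twist": [0,0,0],"xyz": [0,0,0.29],"grip": 0.43}
    - {"twist": [0,0,0],"xyz": [0,0,0.29],"grip": 0.43}

```text
clock: 6.35
position: [0.5888, -0.093, 0.2562]
ee_rot: [-0.685, -3.066, 0.0]
force: [-0.4, -1.2, 0.1]
width: 0.285
```

>>> jog_arm:
  moves:
    - {"twist": [0,0,0],"xyz": [0,0,0.02],"grip": 0.43}
    - {"twist": [0,0,0],"xyz": [0,0,0.03],"grip": 0.43}

```text
clock: 6.6
position: [0.5889, -0.093, 0.2546]
ee_rot: [0.685, 3.066, 0.0]
force: [0.4, -0.8, -0.4]
width: 0.285
```

>>> jog_arm:
  moves:
    - {"twist": [0,0,0],"xyz": [0,0,0.015],"grip": 0.43}
    - {"twist": [0,0,0],"xyz": [0,0,0.03],"grip": 0.43}

```text
clock: 6.85
position: [0.589, -0.093, 0.2538]
ee_rot: [0.685, 3.065, 0.001]
force: [-4.0, 1.1, 10.9]
width: 0.285
```

Contact with the ring at about z=0.254. The holes show in the scene view, so I estimate the spacing there.

Run:
```python
from h import *
p=arm.camera_params("scene");im=arm.get_image("scene")
for z in(.152,.125,.101,.093,.085,.05): print(z,proj(p,[.605,-.093,z],p['T']))
cv2.imwrite("pics/h.png",cv2.resize(im[185:245,175:245],(700,600),interpolation=cv2.INTER_CUBIC))
```

```text
0.152 [192.88996851 205.7102374 ]
0.125 [194.62735913 211.77718379]
0.101 [196.10570253 216.93516559]
0.093 [196.58534406 218.60778582]
0.085 [197.05862925 220.25782628]
0.05 [199.05752959 227.22217615]
```

View pics/h.png

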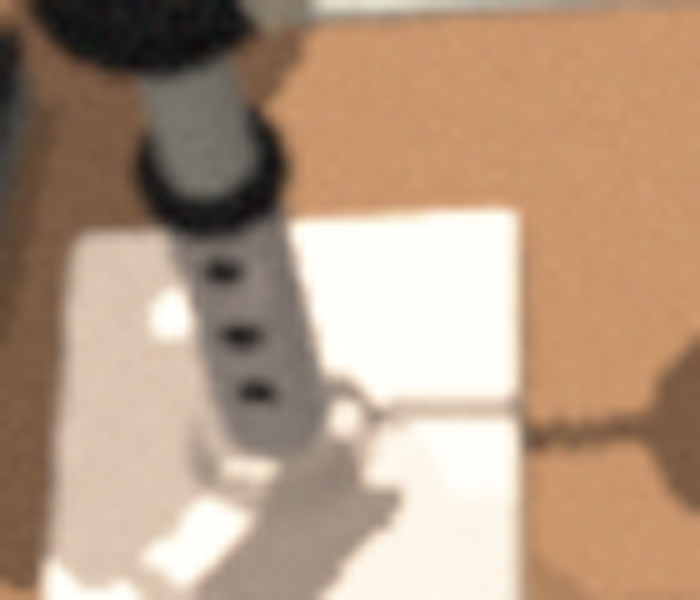

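The holes are at crop rows 271, 335 and 392, which gives a spacing of about 30 mm. I push steadily to about 21 mm, then creep.

>>> jog_arm:
  moves:
    - {"twist": [0,0,0],"xyz": [0,0,0.02],"grip": 0.43}
    - {"twist": [0,0,0],"xyz": [0,0,0.04],"grip": 0.43}
    - {"twist": [0,0,0],"xyz": [0,0,0.06],"grip": 0.43}

```text
clock: 7.28
position: [0.589, -0.093, 0.2504]
ee_rot: [0.685, 3.065, 0.001]
force: [-4.8, 0.5, 11.8]
width: 0.286
```

>>> jog_arm:
  moves:
    - {"twist": [0,0,0],"xyz": [0,0,0.02],"grip": 0.43}
    - {"twist": [0,0,0],"xyz": [0,0,0.04],"grip": 0.43}
    - {"twist": [0,0,0],"xyz": [0,0,0.06],"grip": 0.43}
    - {"twist": [0,0,0],"xyz": [0,0,0.08],"grip": 0.43}
    - {"twist": [0,0,0],"xyz": [0,0,0.1],"grip": 0.43}

```text
clock: 7.9
position: [0.589, -0.093, 0.2444]
ee_rot: [0.685, 3.065, 0.001]
force: [-3.9, 1.2, 11.0]
width: 0.285
```

>>> jog_arm:
  moves:
    - {"twist": [0,0,0],"xyz": [0,0,0.02],"grip": 0.43}
    - {"twist": [0,0,0],"xyz": [0,0,0.04],"grip": 0.43}
    - {"twist": [0,0,0],"xyz": [0,0,0.06],"grip": 0.43}

```text
clock: 8.28
position: [0.589, -0.093, 0.2408]
ee_rot: [0.685, 3.065, 0.001]
force: [-4.4, 0.4, 11.5]
width: 0.285
```

>>> jog_arm:
  moves:
    - {"twist": [0,0,0],"xyz": [0,0,0.01],"grip": 0.43}
    - {"twist": [0,0,0],"xyz": [0,0,0.02],"grip": 0.43}

```text
clock: 8.52
position: [0.589, -0.093, 0.2395]
ee_rot: [0.685, 3.065, 0.001]
force: [-4.0, 0.2, 10.4]
width: 0.285
```

>>> jog_arm:
  moves:
    - {"twist": [0,0,0],"xyz": [0,0,0.01],"grip": 0.43}
    - {"twist": [0,0,0],"xyz": [0,0,0.02],"grip": 0.43}

```text
clock: 8.78
position: [0.589, -0.093, 0.2384]
ee_rot: [0.685, 3.065, 0.001]
force: [-4.0, 0.3, 10.0]
width: 0.283
```

>>> jog_arm:
  moves:
    - {"twist": [0,0,0],"xyz": [0,0,0.01],"grip": 0.43}
    - {"twist": [0,0,0],"xyz": [0,0,0.02],"grip": 0.43}

```text
clock: 9.02
position: [0.589, -0.093, 0.2372]
ee_rot: [0.685, 3.065, 0.001]
force: [-4.1, 1.8, 10.3]
width: 0.286
```

>>> jog_arm:
  moves:
    - {"twist": [0,0,0],"xyz": [0,0,0.01],"grip": 0.43}
    - {"twist": [0,0,0],"xyz": [0,0,0.015],"grip": 0.43}

```text
clock: 9.28
position: [0.589, -0.093, 0.2362]
ee_rot: [0.685, 3.065, 0.001]
force: [-4.1, -0.4, 9.7]
width: 0.282
```

>>> jog_arm:
  moves:
    - {"twist": [0,0,0],"xyz": [0,0,0.007],"grip": 0.43}
    - {"twist": [0,0,0],"xyz": [0,0,0.014],"grip": 0.43}

```text
clock: 9.52
position: [0.5889, -0.093, 0.2353]
ee_rot: [0.685, 3.065, 0.001]
force: [-1.8, 0.6, 5.1]
width: 0.286
```

>>> jog_arm:
  moves:
    - {"twist": [0,0,0],"xyz": [0,0,0.005],"grip": 0.43}
    - {"twist": [0,0,0],"xyz": [0,0,0.01],"grip": 0.43}

```text
clock: 9.78
position: [0.5889, -0.093, 0.2345]
ee_rot: [0.685, 3.065, 0.001]
force: [-3.2, 1.0, 6.9]
width: 0.29
```

>>> jog_arm:
  moves:
    - {"twist": [0,0,0],"xyz": [0,0,0.005],"grip": 0.43}
    - {"twist": [0,0,0],"xyz": [0,0,0.008],"grip": 0.43}

```text
clock: 10.02
position: [0.589, -0.093, 0.2341]
ee_rot: [0.685, 3.065, 0.001]
force: [-3.0, 0.5, 7.1]
width: 0.286
```

Run:
```python
from h import *
a=cv2.resize(arm.get_image("side")[160:240,275:375],(500,400),interpolation=cv2.INTER_CUBIC);c=arm.get_image("scene")
b=cv2.resize(c[155:235,160:220],(300,400),interpolation=cv2.INTER_CUBIC);cv2.imwrite("pics/s4.png",np.hstack([a,b]))
```

```text
(no output)
```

View pics/s4.png

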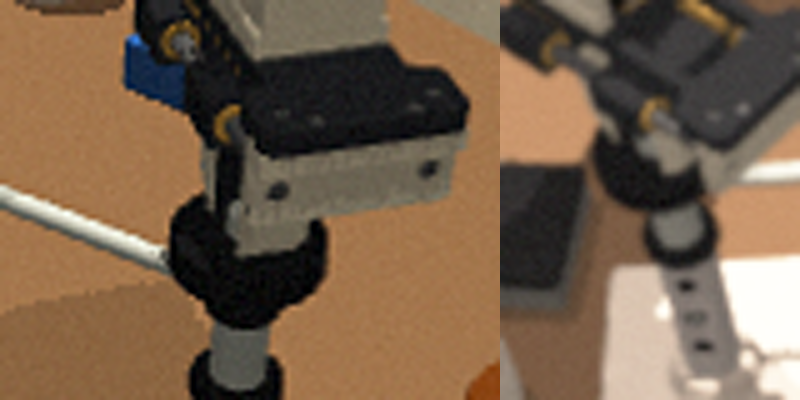

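The second hole, at (697,318), is now filled by the pin, while the others stay dark. It has snapped, so I retreat and verify the button.

>>> jog_arm:
  moves:
    - {"twist": [0,0,0],"xyz": [0,0,-0.2],"grip": 0.43}
    - {"twist": [0,0,0],"xyz": [0,0,-0.7],"grip": 0.43}
    - {"twist": [0,0,0],"xyz": [0,0,-1.4],"grip": 0.43}
    - {"twist": [0,0,0],"xyz": [-0.5,0,-1.9],"grip": 0.43}
    - {"twist": [0,0,0],"xyz": [-1,0,-1.9],"grip": 0.43}

```text
clock: 10.75
position: [0.6449, -0.119, 0.3512]
ee_rot: [0.683, 3.06, 0.001]
force: [-0.4, -0.1, 0.4]
width: 0.284
```

>>> jog_arm:
  moves:
    - {"twist": [0,0,0],"xyz": [-0.3,0,0],"grip": 0.43}
    - {"twist": [0,0,0],"xyz": [-0.3,0,0],"grip": 0.43}
    - {"twist": [0,0,0],"xyz": [-0.3,0,0],"grip": 0.43}

```text
clock: 11.12
position: [0.6589, -0.126, 0.3473]
ee_rot: [-0.685, -3.066, -0.0]
force: [0.3, -0.5, -0.2]
width: 0.284
```

Run:
```python
from h import *
s=arm.observe();print(s['clock'],s['position'],s['force'])
p=arm.camera_params("side")
for z in(.252-.029,.252-.029+.01):print(z,proj(p,[.589,-.093,z],p['T']))
a=cv2.resize(arm.get_image("side")[170:250,275:375],(500,400),interpolation=cv2.INTER_CUBIC);c=arm.get_image("scene")
b=cv2.resize(c[155:235,160:220],(300,400),interpolation=cv2.INTER_CUBIC);cv2.imwrite("pics/s5.png",np.hstack([a,b]))
cv2.imwrite("pics/sc5.png",cv2.resize(c,(800,600)))
```

```text
11.125 [ 0.65893176 -0.1260089   0.34730682] [ 0.28699938 -0.49732756 -0.1838102 ]
0.223 [324.90712037 205.13811761]
0.233 [325.26888832 200.8883048 ]
```

View pics/s5.png

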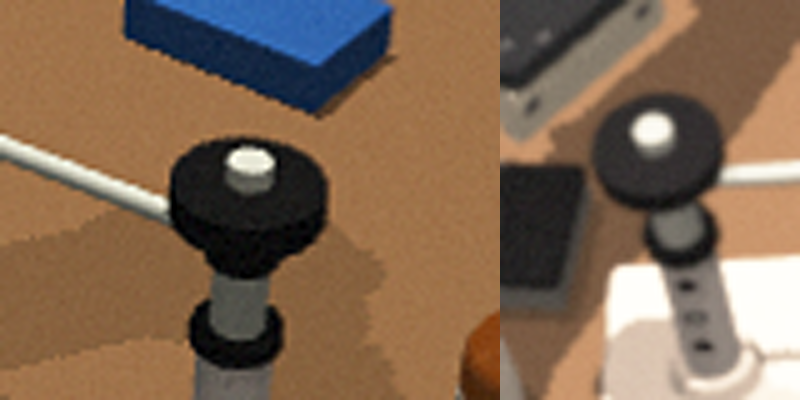

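View pics/sc5.png

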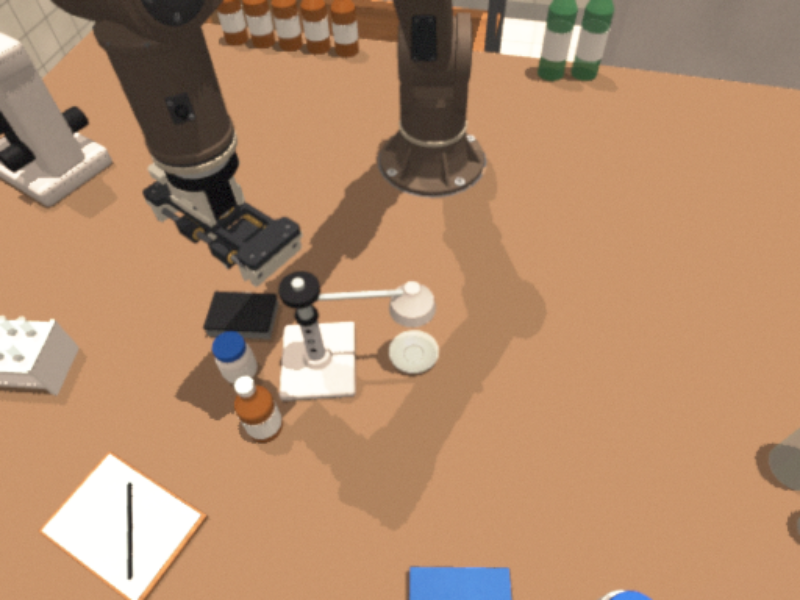

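The pin is in the second hole, at (697,318). The button stands up: its top at crop (250,160) is row 202, as predicted for 10 mm proud. The bystanders stand where they did, and the arm is clear.

```bash
python3 -c "
from cell import arm
print(arm.sign_off())"
```

```text
the job is handed in; nothing more can be done
None
```

The lamp post is now locked one hole lower, about 29 mm down, and I have handed the job in.

- **How it went:** I pressed the button with the closed fingertips and slid the tube about 9 mm to take the pin off the first hole. I then lifted off, straddled the button and pushed only on the cap's ring, creeping towards the hole. I stopped when the pin had snapped in, at about 11 s of robot time. The highest push force I read was about 13 N, against the 25 N limit.
- **Last checks:**
  - The pin fills the second hole, and the first and third are dark.
  - The button stands about 10 mm proud.
  - The bottle, jar, slide box and dish look unmoved in the scene picture.
  - The arm is clear of everything, with the wrist force near zero.
- **Disagreements:** The camera estimate put the next hole about 30 mm down, which fits the travel. There was no sharp force rise at the stop. The push dropped from about 10 N to 5–7 N, so I took the snap from the pictures instead.

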